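Load the stain-remover dosing unit

ROBOT

A 6-joint arm with a two-finger parallel gripper is mounted at the origin on the work surface. World frame = base frame: x ahead of the robot, y to its left, z up, the work surface at z = 0. Lengths are in mm, angles in rad, forces in N, time in s.
With the tool pointing down it reaches from about 300 to 825 mm from the base axis. Payload 5.4 kg.
Tool frame: the origin (TCP) lies at the very end of the fingers, on their centre line; the grasp point (between the pads) lies 19 mm behind it; z points along the fingers, y is the direction in which the jaws open and shut (so a half turn about z gives the same grasp; the last joint's range is limited). The gripper opens to 92 mm and grips with 3 to 60 N. Pads are 20 mm wide; open, the fingers measure 128 mm over their backs; the gripper's body (75 mm by 189 mm) begins 69 mm behind the grasp point.
Start: joints at [-1.351, 0.158, 1.597, -0, 1.386, -0.21], TCP at [239.571, -522.696, 184.401] pointing down, gripper open.
Joint ranges: [-2.91, 2.91], [-0.94, 2.29], [0.18, 2.7], [-1.29, 4.43], [0.17, 2.64], [-3, 3]. Speed limits (rad/s): [2.57, 2.57, 3.14, 3.14, 3.14, 3.14].

INTERFACE

Orientations are given as [roll, pitch, yaw] about the fixed x, y, z axes, in that order (R = Rz(yaw) Ry(pitch) Rx(roll)).
In Python, from station import ctrl, vision gives the robot as it stands.
- The arm moves only by the shell command python3 -m creep 'ROWS' [FORCE]. ROWS is JSON, a list of rows, each a list of 7 numbers: the shift along the world's x, y, z in mm, then the turn, a rotation vector about the world's x, y, z in degrees, then the closure, from 0 (fully open) to 1 (shut). A call has exactly 10 rows; each row shifts and turns the commanded pose from where the row before left it; what a row does not reach is not made up. A row lasts 1/12 s, in which the tool goes at most 41.7 mm and 7.16 degrees, less where a joint would pass 70% of its speed; a pose out of reach is approached as far as the arm can. A call is refused whole if a number of a shift passes 41.7 or a number of a turn 7.16, either way. A call with a gripper value outside its range is refused whole. The fingers move at their own pace and stop on an object; FORCE is the grip in N (left out, the last holds). Time passes only in rows, so rows that do not move let the fingers close, or fill a call up. It gives the time, the measured TCP pose, the force and the opening at its end, in the units of the state.
- ctrl.get_obs(): the state, without advancing time (a new reading comes with each control period).
- vision.capture(name): name is "scene" or "top" or "wrist"; returns the picture (480x640x3 uint8, blue, green, red); there is no depth.
- vision.get_calibration(name): a dict with "fx", "fy", "cx", "cy" (pixels), "rvec" (rotation vector, rad) and "tvec" (3), from world to camera coordinates, as OpenCV has them; the wrist camera has in their place "T_tool_cam" (4x4, takes a point from camera to tool coordinates, whose origin is the TCP and whose axes are the flange's). Camera axes: x right, y down, z forward; pixel columns grow to the right and rows downward; lengths in mm; the calibration is good to about 2 mm. A picture is of the moment at which its call begins: read the wrist's pose just before it. get_calibration takes no time and is no camera call.
- ctrl.hand_in(): hands the job in, once; it reports no verdict.
The state is a dict: "time_s": time; "joint_pos": joint angles; "qvel": joint speeds; "joint_torque": joint torques, N m; "ee_pos": TCP position; "orientation": TCP orientation; "wrist_force": force on the tool from outside, world axes, zero at the start; "ft_torque": the same for the moment, N m; "opening": finger opening in mm.
Only numpy, scipy, OpenCV 4.12 (cv2) and the standard library are available. Lean on these libraries where they do the work, as an engineer would, in place of code of your own. Each camera call takes 0.05 s, during which the arm holds its last target. There are 200 camera calls.

TASK

The dosing unit needs its blue stain remover: press the orange release key so that the tray springs out, and lay the blue cartridge in it without dropping it, flat in its pocket with the outlet neck towards the machine. Then push the tray home without slamming it until it clicks and stays shut. Leave the other cartridges and everything else on the bench where they are.

Things in the scene. Friction and masses are not known exactly. Their poses are not given: they have to be found in the camera images.
- dosing_unit: fixed bench unit, light grey, 150 wide (y), 290 deep (x); origin on the bench below the middle of its front face, x into the machine, z up; the tray comes out along -x. The front 160 mm is a low bay, roof at 98 mm; behind it a tower 164 mm high. A steel spout leaves the tower at +y, 140 mm off the middle line, over a drip plate and jug.
- release_top (a point): middle of the top of the orange release key, 34 (x) by 40 (y) mm, on the roof of the unit at 35 mm in x and -43 mm in y in the unit's frame; its top is 114 mm above the bench, 16 mm proud of the roof. Axes as the unit's.
- release (a joint): release key: 0 = up, grows downwards to 0.011 m at its stop; sprung, 2.5 N at the top to 4.7 N at the stop (up to 3 N more with the tray latched). The tray is let go at 0.007 to 0.009: press it right down. The key dips by itself as the latch rides over when the tray is pushed shut.
- tray (a joint): how far the tray is out: 0 = latched shut, 0.14 m = fully out at its stop, -0.005 = inner stop. A damped spring drives it out (4.5 N shut, 2 N out) in about 1 s. Pushing it in at 50 mm/s takes 3 to 6 N, and up to 10 N from 0.03 to 0.01 where the latch rides over; it drops in behind at 0 or just below (push on to -0.002 to be sure) and then holds.
- tray_front (a point): middle of the outer face of the tray's upright flat front panel, 140 wide (y), from 10 to 90 mm above the bench, 12 mm thick, with a blue band along its top. The point is 50 mm above the bench, moves with the tray, and is at x = -18 mm in the unit's frame when shut. Axes as the unit's.
- tray_seat (a point): middle of the floor of the tray's pocket, 20 mm above the bench, 70 mm behind the panel's outer face, moving with the tray, axes as the unit's. Pocket 116 (x) by 78 (y) mm, walls 24 mm high, the rear one (+x) with a 30 mm notch for the neck. Fully out, the roof's edge is 88 mm behind this point. The seated cartridge's origin lies here, x along x, with 4 mm play each way.
- cart_blue: loose sealed cartridge, white with blue grip, neck and stripes, 0.22 to 0.45 kg: body 108 (x) by 70 (y) by 36 mm high; on top a grip rib 70 (x) by 14 (y) mm, from 36 to 62 mm height, in the middle; an outlet neck of 18 mm diameter stands out 14 mm from the +x end, its axis 19 mm above the underside. Origin in the middle of the body's underside, z up. Starts standing flat on the bench.
- blue_outlet (a point): tip of the blue cartridge's outlet neck, 68 mm from its origin along +x, 19 mm up
- cart_red: red cartridge, like the blue one in size and shape; not to be moved
- cart_green: green cartridge, like the blue one in size and shape; not to be moved
- bottle_red: white squeeze bottle, red nozzle, 64 mm diameter, 195 mm high, origin below its middle; bystander
- bottle_blue: white squeeze bottle, blue nozzle, same size; bystander
- brush: spotting brush lying on the bench, 160 mm long; bystander
- cap_tin: round grey tin, 76 mm diameter, 50 mm high, origin below its middle; bystander
Things that resemble listed ones, but are neither listed nor needed, are in the scene too. Leave any yellow look-alike of the cart_blue alone.

How it is judged:
By the outcome, as a careful person would: the job done as asked, in the order asked, and still so for the second after the job is handed in, with the robot touching nothing.
It also fails if it takes over 72 s, if anything falls off the work surface, if the arm or the gripper's body presses on something with over 40 N, if the wrist force passes 120 N, or if a joint passes its speed limit or range.

## Working session

There is one attempt and no reset: what is moved stays moved. The work goes in short steps, Python scripts to look and compute and a shell command to move; the robot and the scene stay as the last step left them, time stands still between calls to the robot, and variables do not carry over. Pictures are saved under pics/ and viewed, about 8 in all and at most 12, crops included, and the job is handed in when it is done.

```bash
mkdir -p pics; ls
python3 - <<'E'
from station import ctrl, vision
import cv2
o=ctrl.get_obs(); print(o)
for n in("scene","top"):
    cv2.imwrite(f"pics/{n}0.png",vision.capture(n)); print(n,vision.get_calibration(n))
print(vision.get_calibration("wrist"))
E
```

```text
pics
{'time_s': 0.0, 'joint_pos': array([-1.35110104e+00,  1.59026720e-01,  1.59821892e+00, -1.76867612e-05,
        1.38615730e+00, -2.10072701e-01]), 'qvel': array([ 6.08705286e-04,  6.42736954e-05,  5.39708909e-04, -2.16552787e-03,
        8.03048189e-04,  8.28401198e-04]), 'joint_torque': array([ 3.95841448e-05, -3.85574484e+01, -3.22107375e+01,  6.99424418e-02,
        3.80411558e-02, -1.51130434e-04]), 'ee_pos': array([ 239.42097411, -522.05378353,  183.43816345]), 'orientation': array([-3.13981854e+00, -3.60501692e-04,  4.29770932e-01]), 'wrist_force': array([ 0.00102854, -0.36953158,  0.34270208]), 'ft_torque': array([-0.04973428, -0.003245  , -0.01281894]), 'opening': 91.89988229926998}
scene {'fx': 499.38030882011213, 'fy': 499.38030882011213, 'cx': 316.2586704596467, 'cy': 238.00338174069938, 'rvec': array([ 1.45048541,  2.14339307, -0.876262  ]), 'tvec': array([ 168.30574875, -249.84704762, 1650.70976602])}
top {'fx': 527.0034585387633, 'fy': 527.0034585387633, 'cx': 316.424567259519, 'cy': 238.16725722648954, 'rvec': array([ 2.19345459, -2.1648327 ,  0.09257459]), 'tvec': array([ -10.08955746,  472.03183004, 1425.00827592])}
{'fx': 429.44477127243016, 'fy': 429.44477127243016, 'cx': 311.7089796976906, 'cy': 236.28197827054666, 'T_tool_cam': array([[-6.33559530e-04, -9.55147768e-01, -2.96128925e-01,
         8.32975937e+01],
       [ 9.99999406e-01, -3.42343638e-04, -1.03525987e-03,
         7.75014218e-01],
       [ 8.87448297e-04, -2.96129405e-01,  9.55147417e-01,
        -1.98793182e+02],
       [ 0.00000000e+00,  0.00000000e+00,  0.00000000e+00,
         1.00000000e+00]])}
```

View pics/top0.png

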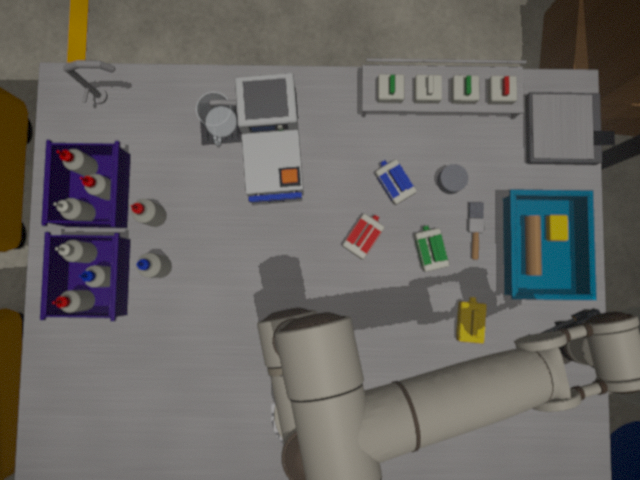

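View pics/scene0.png

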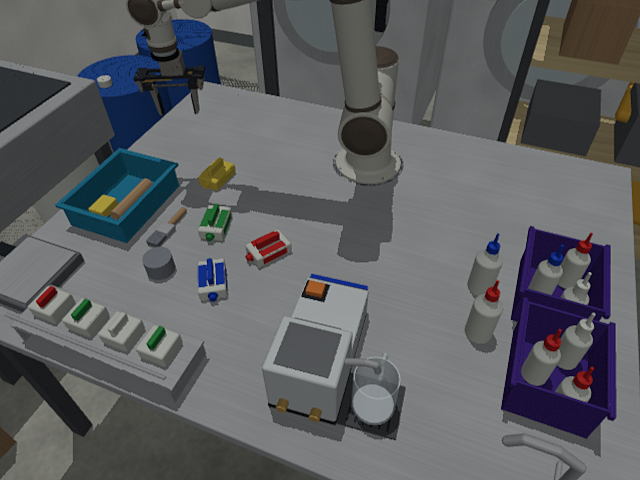

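Top view: blue cartridge at about (395,181), with its neck at about (382,163). Red is at (363,236) and green at (432,249). The yellow look-alike is at (472,322). The unit is at (272,140), with the orange key at (289,176) and the blue band at (274,197). The blue one fits: white body with blue grip, neck and stripes. I'll measure it and confirm in a crop.

```bash
cat > h.py <<'E'
import numpy as np, cv2
from station import ctrl, vision
from scipy.spatial.transform import Rotation as R
def cam(n,o=None):
    c=vision.get_calibration(n); K=np.array([[c['fx'],0,c['cx']],[0,c['fy'],c['cy']],[0,0,1]])
    if n=='wrist':
        o=o or ctrl.get_obs(); T=c['T_tool_cam']; Rt=R.from_euler('xyz',o['orientation']).as_matrix()
        return K,Rt@T[:3,:3],Rt@T[:3,3]+o['ee_pos']
    Rm=cv2.Rodrigues(np.array(c['rvec']))[0]
    return K,Rm.T,-Rm.T@np.array(c['tvec'])
def ray(C,uv,z):
    K,Rw,p=C; uv=np.atleast_2d(uv).astype(float)
    d=(Rw@np.linalg.inv(K)@np.c_[uv,np.ones(len(uv))].T).T
    return (p+d*((z-p[2])/d[:,2])[:,None])[:,:2]
def proj(C,P):
    K,Rw,p=C; q=(K@Rw.T@(np.atleast_2d(P)-p).T).T; return q[:,:2]/q[:,2:]
def mask(im,lo,hi,box=None):
    m=cv2.inRange(cv2.cvtColor(im,cv2.COLOR_BGR2HSV),lo,hi)
    if box is not None:
        k=np.zeros_like(m);x0,y0,x1,y1=box;k[y0:y1,x0:x1]=255;m&=k
    return m
def pts(m): return np.argwhere(m)[:,::-1]
BLUE=((105,120,50),(130,255,255)); ORG=((5,150,120),(20,255,255))
E
python3 - <<'E'
from h import *
im=cv2.imread('pics/top0.png'); C=cam('top')
a=im[140:215,360:430]; b=im[60:215,190:320]
cv2.imwrite('pics/crop1.png',np.hstack([cv2.resize(a,(420,450),interpolation=2),cv2.resize(b,(377,450),interpolation=2)]))
p=ray(C,pts(mask(im,*ORG,(270,160,310,195))),114); print('key',p.mean(0),cv2.minAreaRect(p.astype(np.float32)))
p=ray(C,pts(mask(im,*BLUE,(240,185,310,210))),90); print('band',p.mean(0),cv2.minAreaRect(p.astype(np.float32)))
m=mask(im,*BLUE,(365,150,425,215)); p=ray(C,pts(m),45); print('blue',len(p),p.mean(0),cv2.minAreaRect(p.astype(np.float32)))
m2=cv2.inRange(im[150:215,365:425],(190,190,190),(255,255,255)); q=pts(m2)+[365,150]
p=ray(C,np.vstack([q,pts(m)]),36); print('body',len(q),cv2.minAreaRect(p.astype(np.float32)))
E
```

```text
key [626.00621227  69.06708692] ((626.0155029296875, 69.26935577392578), (34.09871292114258, 36.250492095947266), 0.9341237545013428)
band [573.96929545 107.96249345] ((573.9793090820312, 107.5287094116211), (15.425715446472168, 134.81753540039062), 5.582540035247803)
blue 476 [ 632.57057995 -218.02698089] ((642.3381958007812, -209.98236083984375), (97.00703430175781, 63.77953338623047), 31.787935256958008)
body 0 ((644.190185546875, -211.2994842529297), (97.62425231933594, 64.18537902832031), 31.787845611572266)
```

View pics/crop1.png

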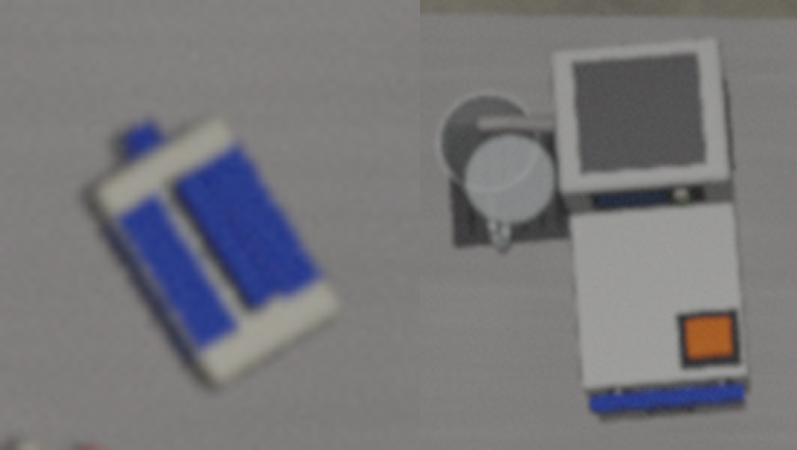

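The crop shows the white body with blue rib, stripe and neck, neck at upper left (about 31° yaw). It is plainly the blue cartridge. The unit is yawed about 5.5°. Next I move above the key with the fingers shut.

```bash
python3 -m creep '[[19,29.4,2.3,0,0,-0.95,1],[19,29.4,2.3,0,0,-0.95,1],[19,29.4,2.3,0,0,-0.95,1],[19,29.4,2.3,0,0,-0.95,1],[19,29.4,2.3,0,0,-0.95,1],[19,29.4,2.3,0,0,-0.95,1],[19,29.4,2.3,0,0,-0.95,1],[19,29.4,2.3,0,0,-0.95,1],[19,29.4,2.3,0,0,-0.95,1],[19,29.4,2.3,0,0,-0.95,1]]' 30
python3 -m creep '[[19,29.4,2.3,0,0,-0.95,1],[19,29.4,2.3,0,0,-0.95,1],[19,29.4,2.3,0,0,-0.95,1],[19,29.4,2.3,0,0,-0.95,1],[19,29.4,2.3,0,0,-0.95,1],[19,29.4,2.3,0,0,-0.95,1],[19,29.4,2.3,0,0,-0.95,1],[19,29.4,2.3,0,0,-0.95,1],[19,29.4,2.3,0,0,-0.95,1],[19,29.4,2.3,0,0,-0.95,1]]'
python3 -m creep '[[0,0,0,0,0,0,1],[0,0,0,0,0,0,1],[0,0,0,0,0,0,1],[0,0,0,0,0,0,1],[0,0,0,0,0,0,1],[0,0,0,0,0,0,1],[0,0,0,0,0,0,1],[0,0,0,0,0,0,1],[0,0,0,0,0,0,1],[0,0,0,0,0,0,1]]'
python3 - <<'E'
from h import *
o=ctrl.get_obs(); im=vision.capture('wrist'); cv2.imwrite('pics/w1.png',im); C=cam('wrist',o)
print(o['ee_pos'],o['orientation'],o['opening'],o['wrist_force'])
p=ray(C,pts(mask(im,*ORG)),114); print('key',len(p),p.mean(0),cv2.minAreaRect(p.astype(np.float32)))
p=ray(C,pts(mask(im,*BLUE)),90); print('band',len(p),p.mean(0),cv2.minAreaRect(p.astype(np.float32)))
E
```

```text
time_s: 0.93
ee_pos: [430.0, -226.9, 207.2]
orientation: [-3.141, 0.0, 0.263]
wrist_force: [0.8, -0.4, 0.2]
opening: 27.0
time_s: 1.77
ee_pos: [619.9, 67.0, 229.9]
orientation: [-3.141, 0.001, 0.098]
wrist_force: [0.5, -0.2, 0.1]
opening: 0.5
time_s: 2.6
ee_pos: [619.5, 65.2, 230.5]
orientation: [3.142, -0.0, 0.098]
wrist_force: [0.1, 0.1, 0.6]
opening: 0.6
[619.54377395  65.16550642 230.45267001] [ 3.14158935e+00 -7.22991764e-05  9.80095458e-02] 0.5647643846967924 [0.1216116  0.14776401 0.58589944]
key 2218 [624.73397238  70.74532467] ((517.94140625, 56.831180572509766), (255.6915283203125, 40.447471618652344), 6.729525089263916)
band 7631 [635.50821666 -62.10231892] ((674.5187377929688, -8.245010375976562), (185.6460418701172, 391.2533264160156), 5.600888252258301)
```

View pics/w1.png

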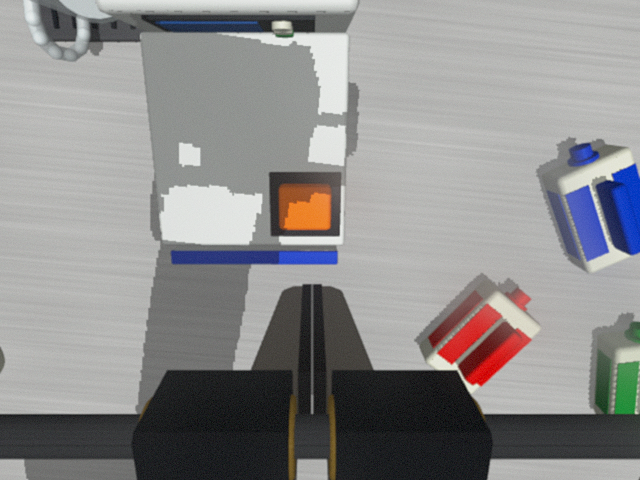

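Wrist view: key at about (305,207), shut tray band from (172,257) to (338,257), blue cartridge at right around (600,205), and the red and green ones well apart from it.

Run:
```python
from h import *
o=ctrl.get_obs(); im=cv2.imread('pics/w1.png'); C=cam('wrist',o)
p=ray(C,pts(mask(im,*ORG,(265,165,345,240))),114); print('key',p.mean(0),cv2.minAreaRect(p.astype(np.float32)))
p=ray(C,pts(mask(im,*BLUE,(160,246,345,270))),90); r=cv2.minAreaRect(p.astype(np.float32));print('band',r)
```

```text
key [627.17510759  71.09488969] ((627.642333984375, 70.73957824707031), (33.96643829345703, 38.62268829345703), 5.599100589752197)
band ((575.1430053710938, 109.15711975097656), (10.714193344116211, 138.32525634765625), 5.604250907897949)
```

```bash
python3 -m creep '[[2,1.5,-26,0,0,0,1],[2,1.5,-26,0,0,0,1],[2,1.5,-26,0,0,0,1],[2,1,-26,0,0,0,1],[0,0,-10,0,0,0,1],[0,0,-4,0,0,0,1],[0,0,-3,0,0,0,1],[0,0,-3,0,0,0,1],[0,0,-2.5,0,0,0,1],[0,0,0,0,0,0,1]]'
```

```text
time_s: 3.48
ee_pos: [628.2, 70.7, 104.8]
orientation: [3.141, -0.002, 0.098]
wrist_force: [-0.4, 0.2, 1.1]
opening: 0.4
```

```bash
python3 -m creep '[[0,0,-1,0,0,0,1],[0,0,-0.5,0,0,0,1],[0,0,0,0,0,0,1],[0,0,0,0,0,0,1],[0,0,0,0,0,0,1],[0,0,0,0,0,0,1],[0,0,0,0,0,0,1],[0,0,0,0,0,0,1],[0,0,0,0,0,0,1],[0,0,0,0,0,0,1]]'
python3 - <<'E'
from h import *
o=ctrl.get_obs();print(o['ee_pos'],o['wrist_force'])
cv2.imwrite('pics/t2.png',vision.capture('top'));im=cv2.imread('pics/t2.png');C=cam('top')
m=mask(im,*BLUE,(230,180,320,290));p=ray(C,pts(m),90);print(len(p),len(p) and cv2.minAreaRect(p.astype(np.float32)))
E
```

```text
time_s: 4.32
ee_pos: [627.6, 70.8, 102.4]
orientation: [-3.142, -0.0, 0.098]
wrist_force: [0.0, -0.1, -0.3]
opening: 0.5
[627.56868056  70.80739404 102.39848194] [ 0.03559399 -0.14046433 -0.31479939]
0 0
```

Run:
```python
from h import *
im=vision.capture('scene');cv2.imwrite('pics/s2.png',im);w=vision.capture('wrist');cv2.imwrite('pics/w2.png',w)
cv2.imwrite('pics/c2.png',np.hstack([cv2.resize(im[190:430,220:430],(394,450),interpolation=2),cv2.resize(w[:450,100:500],(400,450))]))
```

```text
(no output)
```

View pics/c2.png

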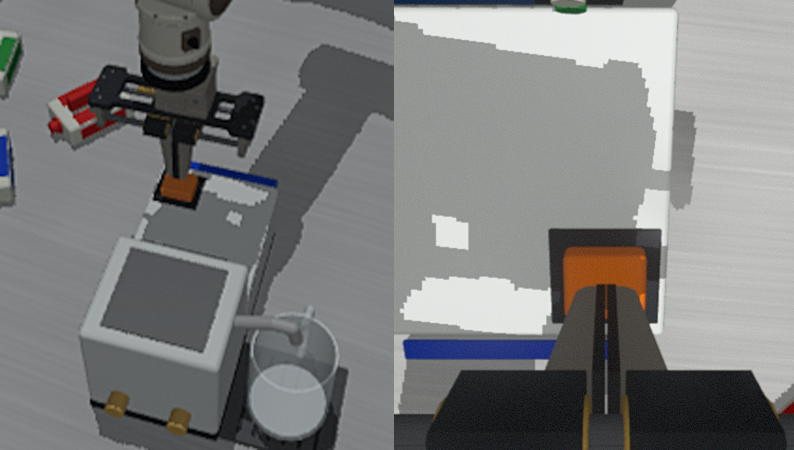

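The key is under the fingertip in both views, but the band is still tight against the unit, so the tray is shut. There is no contact force yet, so I'm a little high. I press on in small steps.

```bash
Z='noop'; python3 -m creep '[[0,0,-1,0,0,0,1],[0,0,-1,0,0,0,1],[0,0,-1,0,0,0,1],[0,0,0,0,0,0,1],[0,0,0,0,0,0,1],[0,0,0,0,0,0,1],[0,0,0,0,0,0,1],[0,0,0,0,0,0,1],[0,0,0,0,0,0,1],[0,0,0,0,0,0,1]]'; python3 -c "
from h import *
o=ctrl.get_obs();print(o['ee_pos'],o['wrist_force'],o['joint_torque'])"
```

```text
time_s: 5.3
ee_pos: [627.6, 70.8, 99.4]
orientation: [3.142, -0.0, 0.098]
wrist_force: [1.0, 0.0, 0.3]
opening: 0.1
[627.58254182  70.79100833  99.43428271] [0.96429521 0.01285644 0.26909086] [-6.13264019e-04 -4.55375075e+01 -3.09003890e+01  2.64726626e-02
 -7.24594365e-02  2.89520062e-05]
```

Run:
```python
from h import *
o=ctrl.get_obs();C=cam('wrist',o);w=vision.capture('wrist');cv2.imwrite('pics/w3.png',w)
m=mask(w,*ORG,(200,150,400,400));q=pts(m);print(q.min(0),q.max(0))
b=[q[:,0].min(),q[:,0].max()]
for z in(114,108,103,98):print(z,cv2.minAreaRect(ray(C,q,z).astype(np.float32)),proj(C,[*o['ee_pos'][:2],z]))
mb=mask(w,*BLUE,(60,300,420,380));p=ray(C,pts(mb),90);print('band',cv2.minAreaRect(p.astype(np.float32)))
s=vision.capture('scene');cv2.imwrite('pics/s3.png',s)
cv2.imwrite('pics/c3.png',np.hstack([cv2.resize(s[250:310,270:350],(400,300),interpolation=2),cv2.resize(w[200:350,200:400],(400,300),interpolation=2)]))
```

```text
[269 250] [352 320]
114 ((629.8040161132812, 70.77931213378906), (35.392372131347656, 38.4755973815918), 5.6075119972229) [[309.96303877 290.27035023]]
108 ((627.16357421875, 70.5462417602539), (36.545013427734375, 39.72867965698242), 5.607579708099365) [[310.02389006 285.07297061]]
103 ((624.96337890625, 70.35198974609375), (37.50559616088867, 40.77289581298828), 5.607514381408691) [[310.07207744 280.95723045]]
98 ((622.7631225585938, 70.15776062011719), (38.46613693237305, 41.8171272277832), 5.607577323913574) [[310.11813426 277.02346385]]
band ((574.1903686523438, 121.23916625976562), (11.400934219360352, 113.83250427246094), 5.624934673309326)
```

View pics/c3.png

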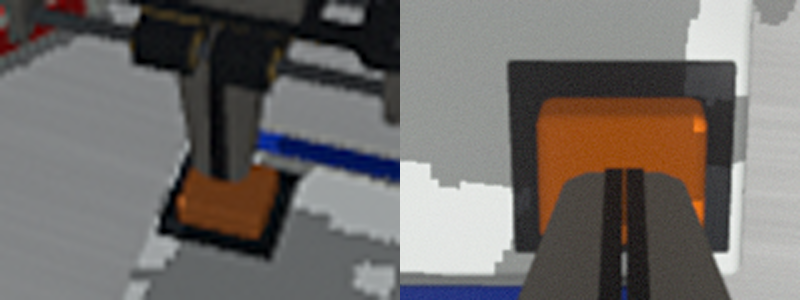

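The visible fingertip is at wrist row 285, while the TCP should project to row 278, so the real tip may be higher than reported. There is still no force. I continue down gently, watching the force.

```bash
python3 -m creep '[[0,0,-1,0,0,0,1],[0,0,-1,0,0,0,1],[0,0,-1,0,0,0,1],[0,0,-1,0,0,0,1],[0,0,0,0,0,0,1],[0,0,0,0,0,0,1],[0,0,0,0,0,0,1],[0,0,0,0,0,0,1],[0,0,0,0,0,0,1],[0,0,0,0,0,0,1]]'
python3 - <<'E'
from h import *
o=ctrl.get_obs();print(o['ee_pos'],o['wrist_force'],o['joint_torque'])
C=cam('scene');
for z in(95,100,105,110,114):print(z,proj(C,[*o['ee_pos'][:2],z]), proj(C,[627.5,70.7,z]))
C=cam('wrist',o);w=vision.capture('wrist');q=pts(mask(w,*ORG,(200,150,400,400)));print(q.min(0),q.max(0))
for z in(114,108,103):print(z,cv2.minAreaRect(ray(C,q,z).astype(np.float32)))
E
```

```text
time_s: 6.23
ee_pos: [627.6, 70.8, 95.5]
orientation: [3.142, -0.0, 0.098]
wrist_force: [-0.3, 0.8, -0.2]
opening: 0.4
[627.61192677  70.79246707  95.47580884] [-0.34556715  0.79553998 -0.15769887] [ 8.46618386e-04 -4.55896890e+01 -3.08020520e+01  2.64618499e-02
 -7.25703291e-02  1.08511003e-05]
95 [[314.46987785 291.22791299]] [[314.4513716  291.18080899]]
100 [[314.43349424 289.89874731]] [[314.41493351 289.85160766]]
105 [[314.39688376 288.56129417]] [[314.37826824 288.51411934]]
110 [[314.36004431 287.21547582]] [[314.34137366 287.16826629]]
114 [[314.33040643 286.13274531]] [[314.31169145 286.08550838]]
[268 253] [353 324]
114 ((629.8358154296875, 70.71185302734375), (35.311424255371094, 38.530155181884766), 5.609504222869873)
108 ((627.1381225585938, 70.4711685180664), (36.48664474487305, 39.81250762939453), 5.609496116638184)
103 ((624.8900146484375, 70.27058410644531), (37.46603775024414, 40.88113784790039), 5.6095170974731445)
```

```bash
python3 -m creep '[[0,0,-1,0,0,0,1],[0,0,-1,0,0,0,1],[0,0,-1,0,0,0,1],[0,0,-1,0,0,0,1],[0,0,-1,0,0,0,1],[0,0,0,0,0,0,1],[0,0,0,0,0,0,1],[0,0,0,0,0,0,1],[0,0,0,0,0,0,1],[0,0,0,0,0,0,1]]'
python3 - <<'E'
from h import *
o=ctrl.get_obs();print(o['ee_pos'],o['wrist_force'],o['joint_torque'])
C=cam('wrist',o);w=vision.capture('wrist');cv2.imwrite('pics/w4.png',w);q=pts(mask(w,*ORG,(200,150,400,400)));print(q.min(0),q.max(0))
for z in(114,108,103):print(z,cv2.minAreaRect(ray(C,q,z).astype(np.float32)))
# visible fingertip row
g=w[240:300,300:325].mean(2).mean(1).astype(int);print(g)
T=vision.get_calibration('wrist')['T_tool_cam'];K=C[0];Ti=np.linalg.inv(T)
for P in([0,0,0],[10,0,0],[10,0,-10],[10,0,-20],[10,0,-30],[0,0,-10]):
    c=K@(Ti@np.array([*P,1]))[:3];print(P,c[:2]/c[2])
E
```

```text
time_s: 7.12
ee_pos: [627.6, 70.8, 90.5]
orientation: [3.142, -0.0, 0.098]
wrist_force: [0.2, 0.2, 0.1]
opening: 0.8
[627.64032214  70.79172517  90.48707372] [0.19507438 0.1877876  0.09126686] [-6.25241682e-04 -4.56494164e+01 -3.06714606e+01  2.63182505e-02
 -7.22710043e-02 -5.07258491e-06]
[267 256] [354 329]
114 ((630.1199340820312, 70.84310913085938), (35.49691390991211, 38.53487777709961), 5.99250602722168)
108 ((627.3546142578125, 70.60012817382812), (36.71189880371094, 39.853851318359375), 5.992480754852295)
103 ((625.05029296875, 70.39766693115234), (37.724464416503906, 40.9530143737793), 5.992502689361572)
[41 40 41 40 41 39 40 40 40 40 39 39 39 38 46 57 67 67 69 67 68 69 67 69
 73 76 80 83 83 84 84 85 83 82 85 82 83 84 83 83 82 83 83 78 59 46 42 43
 40 41 41 41 40 40 39 39 39 39 39 38]
[0, 0, 0] [310.10516202 278.1337782 ]
[10, 0, 0] [310.06983287 259.34391763]
[10, 0, -10] [309.97113435 266.73172632]
[10, 0, -20] [309.86264616 274.85231399]
[10, 0, -30] [309.74283578 283.82039358]
[0, 0, -10] [310.00953526 286.28980274]
```

The tip pixels fit a fingertip about 25–30 mm behind the reported TCP while shut, so contact is expected near TCP z ≈ 84–88. I continue gently.

```bash
python3 -m creep '[[0,0,-1,0,0,0,1],[0,0,-1,0,0,0,1],[0,0,-1,0,0,0,1],[0,0,-1,0,0,0,1],[0,0,-1,0,0,0,1],[0,0,-1,0,0,0,1],[0,0,-1,0,0,0,1],[0,0,-1,0,0,0,1],[0,0,0,0,0,0,1],[0,0,0,0,0,0,1]]'; python3 -c "
from h import *
o=ctrl.get_obs();print(o['ee_pos'],o['wrist_force'],o['ft_torque'])"
```

```text
time_s: 8.0
ee_pos: [627.6, 70.8, 82.8]
orientation: [3.142, -0.0, 0.098]
wrist_force: [-2.3, -0.4, 3.9]
opening: 0.7
[627.5888011   70.83814557  82.7811802 ] [-2.27981051 -0.35251748  3.91266168] [ 0.01679989  0.56619478 -0.02443232]
```

Contact is made at 3.9 N. I press the stroke through.

```bash
python3 -m creep '[[0,0,-1,0,0,0,1],[0,0,-1,0,0,0,1],[0,0,-1,0,0,0,1],[0,0,-1,0,0,0,1],[0,0,-1,0,0,0,1],[0,0,-1,0,0,0,1],[0,0,-1,0,0,0,1],[0,0,0,0,0,0,1],[0,0,0,0,0,0,1],[0,0,0,0,0,0,1]]'; python3 -c "
from h import *
o=ctrl.get_obs();print(o['ee_pos'],o['wrist_force'],o['ft_torque'])
w=vision.capture('wrist');cv2.imwrite('pics/w5.png',w)
print(cv2.minAreaRect(pts(mask(w,*BLUE,(60,300,420,420))).astype(np.float32)))"
```

```text
time_s: 8.83
ee_pos: [627.6, 70.8, 75.5]
orientation: [3.142, 0.0, 0.098]
wrist_force: [-2.3, 0.9, 3.4]
opening: 0.4
[627.57155327  70.80050279  75.46612676] [-2.26559728  0.85579037  3.41556153] [0.02923815 0.35934526 0.00799886]
((0.0, 0.0), (0.0, 0.0), 0.0)
```

The force fell and the band has left its place, so the tray is released. I raise and go to the cartridge, opening the gripper.

```bash
python3 -m creep '[[0,0,20,0,0,0,1],[0,0,35,0,0,0,1],[0,0,35,0,0,0,1],[0,0,35,0,0,0,1],[1,-22,20,0,0,2,0],[1,-22,10,0,0,2,0],[1,-22,0,0,0,2,0],[1,-22,0,0,0,2,0],[1,-22,0,0,0,2,0],[1,-22,0,0,0,2,0]]'
python3 -m creep '[[1,-22,0,0,0,2,0],[1,-22,0,0,0,2,0],[1,-22,0,0,0,2,0],[1,-22,0,0,0,2,0],[1,-22,0,0,0,2,0],[0,-22,0,0,0,2,0],[0,-21,0,0,0,2,0],[0,0,0,0,0,2,0],[0,0,0,0,0,0,0],[0,0,0,0,0,0,0]]'
python3 - <<'E'
from h import *
o=ctrl.get_obs();C=cam('wrist',o);w=vision.capture('wrist');cv2.imwrite('pics/w6.png',w)
t=vision.capture('top');cv2.imwrite('pics/t6.png',t)
print(o['ee_pos'],o['orientation'],o['opening'])
p=ray(cam('top'),pts(mask(t,*BLUE,(230,180,320,290))),90);print('band',cv2.minAreaRect(p.astype(np.float32)))
m=mask(w,*BLUE);n,l,s,c=cv2.connectedComponentsWithStats(m)
for i in range(1,n):
    if s[i,4]>150:
        q=pts(l==i)
        print(s[i],c[i],[ (z,cv2.minAreaRect(ray(C,q,z).astype(np.float32))) for z in(36,62)])
E
```

```text
time_s: 9.72
ee_pos: [633.7, -62.3, 229.8]
orientation: [3.142, -0.0, 0.309]
wrist_force: [0.5, -0.1, -0.1]
opening: 38.4
time_s: 10.55
ee_pos: [638.6, -214.2, 229.7]
orientation: [-3.141, -0.0, 0.586]
wrist_force: [0.7, -0.3, 0.9]
opening: 92.2
[ 638.57066054 -214.15442194  229.7360557 ] [-3.14103822e+00 -3.51685193e-05  5.85657060e-01] 92.20326835196288
band ((436.19842529296875, 94.51094818115234), (14.94852066040039, 133.6769256591797), 5.532224178314209)
[299 131  26  16 290] [311.79655172 138.94137931] [(36, ((682.7510375976562, -184.83197021484375), (13.1121826171875, 22.436887741088867), 33.52411651611328)), (62, ((684.4426879882812, -183.7683868408203), (12.243646621704102, 20.95078468322754), 33.524078369140625))]
[ 276  166   23   77 1712] [286.79205607 203.50992991] [(36, ((619.4115600585938, -199.37545776367188), (72.75299835205078, 20.760169982910156), 32.109439849853516)), (62, ((625.2984619140625, -197.3485870361328), (67.9340591430664, 19.385112762451172), 32.109432220458984))]
[ 322  167   25   77 1697] [333.90925162 204.99823217] [(36, ((642.7008666992188, -236.46156311035156), (72.82060241699219, 21.20443344116211), 32.17880630493164)), (62, ((647.0452880859375, -231.97821044921875), (67.99717712402344, 19.799922943115234), 32.17886734008789))]
[ 303  172   16   76 1056] [310.2594697  209.58996212] [(36, ((626.9048461914062, -220.3893280029297), (72.39576721191406, 13.29637622833252), 32.3117790222168)), (62, ((632.2955932617188, -216.97059631347656), (67.60055541992188, 12.415623664855957), 32.31169891357422))]
```

View pics/w6.png

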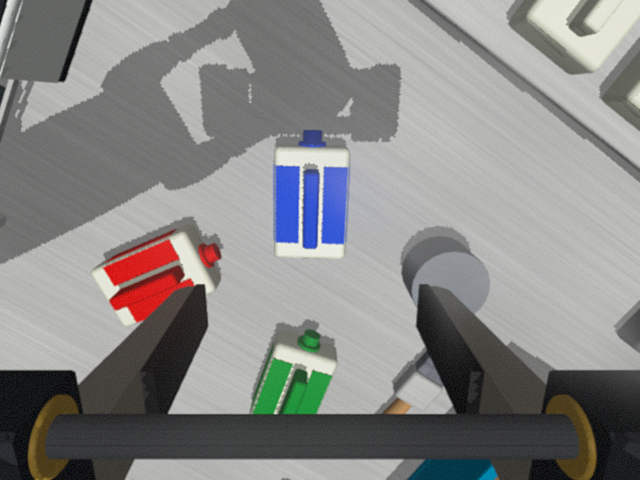

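Tray out: the top view puts the band centre at x=436, where a fully out tray should have it. In the wrist view the blue rib is at (311,210), centre (632,−217), yaw 32.3°. Red (155,275), green (300,380) and the tin (450,275) are clear of a half-open grasp. The finger tips really do sit about 30 mm above the reported TCP: contact height and the finger spacing in the picture both say so. I'll account for that.

```bash
python3 -m creep '[[-1.4,-0.7,-30,0,0,-0.3,0.55],[-1.4,-0.7,-30,0,0,-0.3,0.55],[-1.4,-0.7,-30,0,0,-0.3,0.55],[-1.4,-0.7,-30,0,0,-0.4,0.55],[-1.3,-0.5,-30,0,0,0,0.55],[0,0,-15,0,0,0,0.55],[0,0,-5,0,0,0,0.55],[0,0,0,0,0,0,0.55],[0,0,0,0,0,0,0.55],[0,0,0,0,0,0,0.55]]'
python3 - <<'E'
from h import *
o=ctrl.get_obs();C=cam('wrist',o);w=vision.capture('wrist');cv2.imwrite('pics/w7.png',w)
print(o['ee_pos'],o['orientation'],o['opening'],o['wrist_force'])
m=mask(w,*BLUE);n,l,s,c=cv2.connectedComponentsWithStats(m)
for i in range(1,n):
    if s[i,4]>150:
        q=pts(l==i); print(s[i],[ (z,cv2.minAreaRect(ray(C,q,z).astype(np.float32))) for z in(36,62)])
E
```

```text
time_s: 11.48
ee_pos: [633.2, -218.0, 62.8]
orientation: [3.138, -0.002, 0.564]
wrist_force: [0.2, -0.1, -0.1]
opening: 41.5
[ 633.24326416 -218.02757634   62.76317719] [ 3.13818552e+00 -1.90676776e-03  5.64419164e-01] 41.5478069013914 [ 0.16345304 -0.0733522  -0.06063728]
[287 136  44  29 929] [(36, ((683.348876953125, -184.94717407226562), (14.29056167602539, 22.42702293395996), 32.291717529296875)), (62, ((685.634765625, -183.64962768554688), (12.644415855407715, 19.843647003173828), 32.29118728637695))]
[ 248  198   42  123 4308] [(36, ((619.6146240234375, -199.29806518554688), (72.78910827636719, 21.70118522644043), 31.762889862060547)), (62, ((629.241943359375, -196.34735107421875), (64.4045181274414, 19.201448440551758), 31.76285743713379))]
[ 328  199   41  122 4282] [(36, ((642.7329711914062, -236.5570831298828), (72.2555923461914, 21.58469009399414), 31.788429260253906)), (62, ((649.6971435546875, -229.3144989013672), (63.93243408203125, 19.098356246948242), 31.78843116760254))]
[ 296  203   27  135 3396] [(36, ((625.3628540039062, -221.54141235351562), (81.20948028564453, 14.448902130126953), 31.93341636657715)), (62, ((634.328125, -216.02850341796875), (71.85493469238281, 12.784541130065918), 31.933425903320312))]
```

View pics/w7.png

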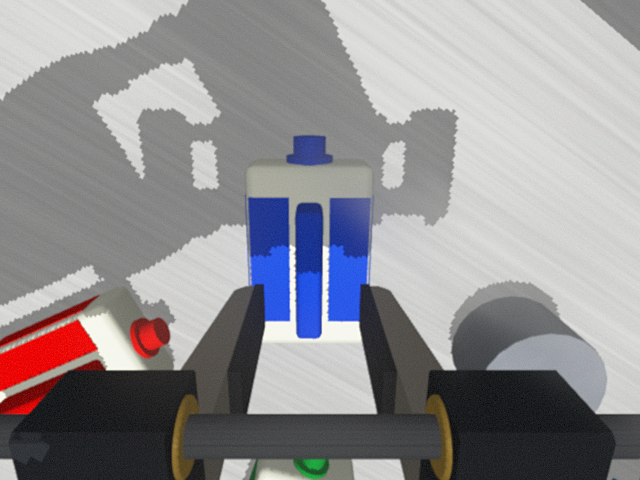

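Jaws straddle the rib (296–323, 203–338) symmetrically and are parallel to it. I descend 51 mm and grip.

```bash
python3 -m creep '[[0,0,-12,0,0,0,0.55],[0,0,-12,0,0,0,0.55],[0,0,-10,0,0,0,0.55],[0,0,-8,0,0,0,0.55],[0,0,-5,0,0,0,0.55],[0,0,-3,0,0,0,0.55],[0,0,0,0,0,0,0.55],[0,0,0,0,0,0,1],[0,0,0,0,0,0,1],[0,0,0,0,0,0,1]]' 30
python3 -m creep '[[0,0,0,0,0,0,1],[0,0,0,0,0,0,1],[0,0,0,0,0,0,1],[0,0,0,0,0,0,1],[0,0,3,0,0,0,1],[0,0,5,0,0,0,1],[0,0,7,0,0,0,1],[0,0,7,0,0,0,1],[0,0,0,0,0,0,1],[0,0,0,0,0,0,1]]'
python3 -c "
from h import *
w=vision.capture('wrist');cv2.imwrite('pics/w8.png',w);o=ctrl.get_obs();print(o['ft_torque'],o['wrist_force'],o['ee_pos'])"
```

```text
time_s: 12.37
ee_pos: [632.2, -217.8, 11.1]
orientation: [3.14, -0.001, 0.564]
wrist_force: [0.3, -0.2, 0.7]
opening: 23.5
time_s: 13.2
ee_pos: [632.2, -217.8, 33.3]
orientation: [3.14, -0.001, 0.564]
wrist_force: [-0.4, -0.7, -4.1]
opening: 13.4
[0.00798341 0.01846405 0.05233118] [-0.58001049  0.32430241 -4.85986268] [ 631.79311865 -217.60369838   32.67341945]
```

View pics/w8.png

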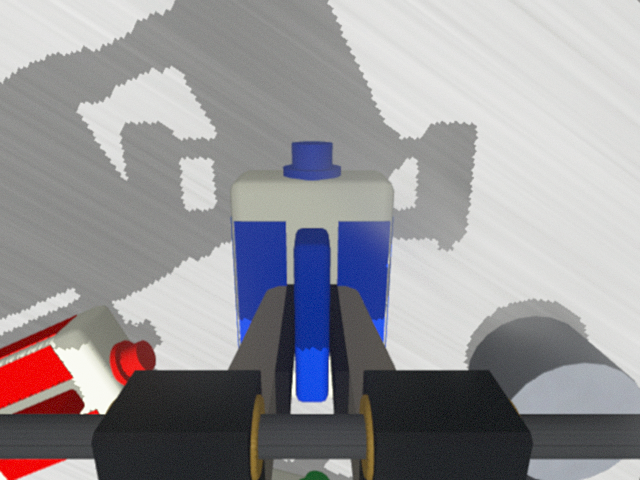

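The blue cartridge is held level, neck at (312,155), lifted off the bench with about 4.5 N weight. I lift to clear everything, carry it over the tray, and turn to the unit's yaw.

```bash
python3 - <<'E'
from h import *
o=ctrl.get_obs();C=cam('wrist',o);w=cv2.imread('pics/w8.png')
h=o['ee_pos'][2]-11.1; q=pts(mask(w,*BLUE,(290,138,335,166)));ne=ray(C,q,19+h)
m=mask(w,*BLUE,(297,225,327,405));r=ray(C,pts(m),62+h)
ax=np.array([np.cos(o['orientation'][2]),np.sin(o['orientation'][2])])
for n,p in(('neck',ne),('rib',r)):
    d=p-o['ee_pos'][:2]; print(n,(d@ax).min(),(d@ax).max(),(d@[-ax[1],ax[0]]).mean(),cv2.minAreaRect(p.astype(np.float32))[2])
E
python3 -m creep '[[0,0,25,0,0,0,1],[0,0,37,0,0,0,1],[0,0,37,0,0,0,1],[0,0,15,0,0,0,1],[-4,10,0,0,0,-1,1],[-8,20,0,0,0,-1.7,1],[-8,20,0,0,0,-1.7,1],[-8,20,0,0,0,-1.7,1],[-8,20,0,0,0,-1.7,1],[-8,20,0,0,0,-1.7,1]]'
python3 -m creep '[[-8.5,20,0,0,0,-1.7,1],[-8.5,20,0,0,0,-1.7,1],[-8.5,20,0,0,0,-1.7,1],[-8.5,20,0,0,0,-1.7,1],[-8.5,20,0,0,0,-1.7,1],[-8.5,20,0,0,0,-1.7,1],[-8.5,20,0,0,0,-1.7,1],[-8.5,20,0,0,0,-1.7,1],[-8.5,20,0,0,0,-1.7,1],[-5,15,0,0,0,-1.5,1]]'
python3 -m creep '[[-5,15,0,0,0,-1,1],[0,0,0,0,0,0,1],[0,0,0,0,0,0,1],[0,0,0,0,0,0,1],[0,0,0,0,0,0,1],[0,0,0,0,0,0,1],[0,0,0,0,0,0,1],[0,0,0,0,0,0,1],[0,0,0,0,0,0,1],[0,0,0,0,0,0,1]]'
python3 - <<'E'
from h import *
o=ctrl.get_obs();C=cam('wrist',o);w=vision.capture('wrist');cv2.imwrite('pics/w9.png',w);print(o['ee_pos'],o['orientation'],o['opening'])
E
```

```text
neck 57.06521559786933 67.05113662201616 -0.3013866579807761 32.29043960571289
rib -33.19793825665536 40.092468519041766 -0.3630123296094117 32.29603576660156
time_s: 14.08
ee_pos: [586.8, -106.4, 145.8]
orientation: [-3.141, 0.001, 0.397]
wrist_force: [0.0, 0.6, -4.1]
opening: 13.9
time_s: 14.92
ee_pos: [504.8, 89.1, 145.9]
orientation: [-3.141, 0.001, 0.104]
wrist_force: [-0.5, -0.9, -4.3]
opening: 13.8
time_s: 15.75
ee_pos: [501.2, 102.3, 146.4]
orientation: [3.142, -0.0, 0.088]
wrist_force: [0.3, 1.0, -4.3]
opening: 13.4
[501.23058476 102.3404446  146.40455486] [ 3.14155673e+00 -1.91343064e-05  8.75391142e-02] 13.435817477049358
```

View pics/w9.png

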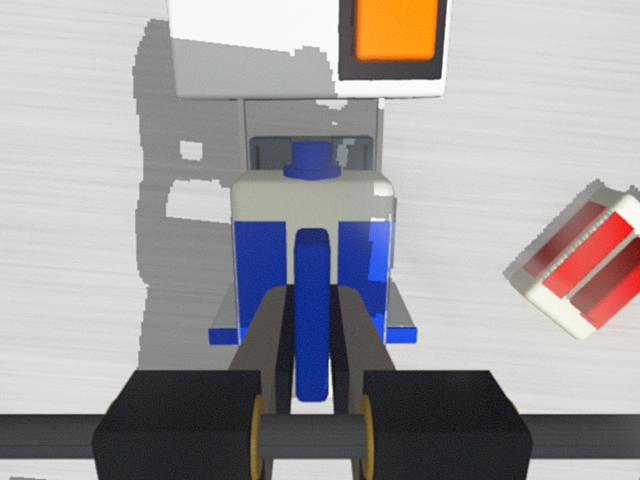

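Cartridge is held over the tray pocket, neck (312,155) towards the machine and panel band ends at (210,335) and (416,335), symmetric about it. I check the tray position numerically in this view.

Run:
```python
from h import *
o=ctrl.get_obs();C=cam('wrist',o);w=cv2.imread('pics/w9.png')
a=pts(mask(w,*BLUE,(205,325,228,350)));b=pts(mask(w,*BLUE,(398,325,425,350)))
p=ray(C,np.vstack([a,b]),90).astype(np.float32);r=cv2.minAreaRect(p);print(r)
c=np.array(r[0]);yaw=np.radians(5.6);s=c+64*np.array([np.cos(yaw),np.sin(yaw)]);print('seat',s)
```

```text
((436.2999267578125, 95.51594543457031), (11.49484920501709, 139.11734008789062), 5.693859577178955)
seat [499.99448036 101.76125102]
```

```bash
python3 -m creep '[[-1.5,-0.5,-15,0,0,0.6,1],[0,0,-22,0,0,0,1],[0,0,-20,0,0,0,1],[0,0,-15,0,0,0,1],[0,0,-10,0,0,0,1],[0,0,-6,0,0,0,1],[0,0,0,0,0,0,1],[0,0,0,0,0,0,1],[0,0,0,0,0,0,1],[0,0,0,0,0,0,1]]'
python3 -m creep '[[0,0,-3,0,0,0,1],[0,0,-3,0,0,0,1],[0,0,-3,0,0,0,1],[0,0,-3,0,0,0,1],[0,0,-3,0,0,0,1],[0,0,0,0,0,0,1],[0,0,0,0,0,0,1],[0,0,0,0,0,0,1],[0,0,0,0,0,0,1],[0,0,0,0,0,0,1]]'
```

```text
time_s: 16.63
ee_pos: [500.8, 102.0, 59.6]
orientation: [3.141, -0.002, 0.098]
wrist_force: [0.8, 0.0, -3.6]
opening: 13.4
time_s: 17.47
ee_pos: [499.9, 102.0, 43.6]
orientation: [3.142, -0.0, 0.098]
wrist_force: [-0.1, -0.3, -3.8]
opening: 13.6
```

```bash
python3 -m creep '[[0,0,-2,0,0,0,1],[0,0,-2,0,0,0,1],[0,0,-2,0,0,0,1],[0,0,-2,0,0,0,1],[0,0,-1.5,0,0,0,1],[0,0,-1,0,0,0,1],[0,0,-1,0,0,0,1],[0,0,0,0,0,0,1],[0,0,0,0,0,0,1],[0,0,0,0,0,0,1]]'
```

```text
time_s: 18.3
ee_pos: [499.8, 102.0, 32.0]
orientation: [3.142, -0.0, 0.098]
wrist_force: [0.2, -0.3, -4.1]
opening: 13.6
```

```bash
python3 -m creep '[[0,0,-0.5,0,0,0,1],[0,0,-0.5,0,0,0,1],[0,0,-0.5,0,0,0,1],[0,0,-0.5,0,0,0,1],[0,0,0,0,0,0,1],[0,0,0,0,0,0,1],[0,0,0,0,0,0,1],[0,0,0,0,0,0,1],[0,0,0,0,0,0,1],[0,0,0,0,0,0,1]]'
```

```text
time_s: 19.13
ee_pos: [500.4, 102.1, 30.8]
orientation: [3.141, -0.001, 0.098]
wrist_force: [-2.3, 0.7, 6.0]
opening: 13.8
```

Seated: the force has gone from −4 to +6 N on the pocket floor. I release and rise.

```bash
python3 -m creep '[[0,0,0.5,0,0,0,0.9],[0,0,0,0,0,0,0.6],[0,0,0,0,0,0,0.6],[0,0,0,0,0,0,0.6],[0,0,0,0,0,0,0.6],[0,0,10,0,0,0,0.6],[0,0,20,0,0,0,0.6],[0,0,30,0,0,0,0.6],[0,0,30,0,0,0,0.6],[-10,0,30,0,0,0,0.6]]'
python3 -m creep '[[-20,0,10,0,0,0,1],[-20,0,0,0,0,0,1],[-20,0,0,0,0,0,1],[-20,-2,0,0,0,0,1],[-20,-2,0,0,0,0,1],[0,0,0,0,0,0,1],[0,0,0,0,0,0,1],[0,0,0,0,0,0,1],[0,0,0,0,0,0,1],[0,0,0,0,0,0,1]]'
python3 -c "
from h import *
w=vision.capture('wrist');cv2.imwrite('pics/w10.png',w);o=ctrl.get_obs();print(o['ee_pos'],o['orientation'],o['opening'])"
```

```text
time_s: 19.97
ee_pos: [490.5, 101.8, 152.6]
orientation: [3.141, -0.002, 0.098]
wrist_force: [1.2, 0.5, -0.3]
opening: 37.0
time_s: 20.8
ee_pos: [390.4, 98.0, 160.6]
orientation: [-3.142, -0.0, 0.098]
wrist_force: [-0.3, -1.0, 0.6]
opening: 0.4
[390.19017369  97.98120431 160.43725419] [-3.14152618e+00  2.58567724e-04  9.81011353e-02] 0.6663253847472322
```

View pics/w10.png

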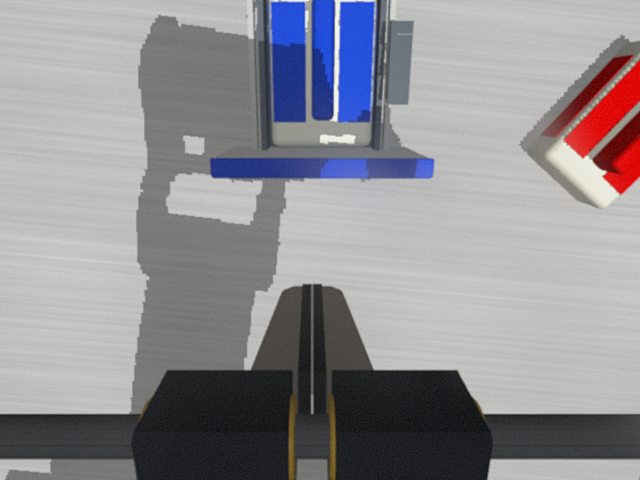

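The cartridge lies squarely between the pocket walls, behind the panel band (210–434, row 167), which is still out. I lower the shut fingers in front of the panel, tips at about z 70, then push slowly.

```bash
python3 -m creep '[[0.4,-3.5,-20,0,0,0,1],[0.3,-3.5,-30,0,0,0,1],[0,0,-30,0,0,0,1],[0,0,-25,0,0,0,1],[0,0,-10,0,0,0,1],[0,0,-5,0,0,0,1],[6,0.6,0,0,0,0,1],[6,0.6,0,0,0,0,1],[4,0.4,0,0,0,0,1],[2,0.2,0,0,0,0,1]]'
python3 -m creep '[[2,0.2,0,0,0,0,1],[2,0.2,0,0,0,0,1],[2,0.2,0,0,0,0,1],[2,0.2,0,0,0,0,1],[2,0.2,0,0,0,0,1],[2,0.2,0,0,0,0,1],[2,0.2,0,0,0,0,1],[2,0.2,0,0,0,0,1],[2,0.2,0,0,0,0,1],[2,0.2,0,0,0,0,1]]'
```

```text
time_s: 21.68
ee_pos: [410.6, 92.7, 41.8]
orientation: [3.141, -0.003, 0.098]
wrist_force: [0.0, 0.4, -0.3]
opening: 0.3
time_s: 22.52
ee_pos: [428.1, 94.8, 40.2]
orientation: [-3.142, 0.001, 0.098]
wrist_force: [-3.1, -0.9, 0.7]
opening: 0.5
```

Contact at 3 N. I push at about 45 mm/s.

```bash
python3 -m creep '[[3.5,0.35,0,0,0,0,1],[4,0.4,0,0,0,0,1],[4,0.4,0,0,0,0,1],[4,0.4,0,0,0,0,1],[4,0.4,0,0,0,0,1],[4,0.4,0,0,0,0,1],[4,0.4,0,0,0,0,1],[4,0.4,0,0,0,0,1],[4,0.4,0,0,0,0,1],[4,0.4,0,0,0,0,1]]'
python3 -m creep '[[4,0.4,0,0,0,0,1],[4,0.4,0,0,0,0,1],[4,0.4,0,0,0,0,1],[4,0.4,0,0,0,0,1],[4,0.4,0,0,0,0,1],[4,0.4,0,0,0,0,1],[4,0.4,0,0,0,0,1],[4,0.4,0,0,0,0,1],[4,0.4,0,0,0,0,1],[4,0.4,0,0,0,0,1]]'
```

```text
time_s: 23.35
ee_pos: [468.0, 98.7, 40.2]
orientation: [3.141, 0.001, 0.098]
wrist_force: [-4.4, -2.5, -0.4]
opening: 0.7
time_s: 24.18
ee_pos: [508.0, 102.5, 40.2]
orientation: [3.141, 0.001, 0.098]
wrist_force: [-3.8, -3.6, -1.0]
opening: 0.4
```

```bash
python3 -m creep '[[3,0.3,0,0,0,0,1],[3,0.3,0,0,0,0,1],[3,0.3,0,0,0,0,1],[3,0.3,0,0,0,0,1],[3,0.3,0,0,0,0,1],[3,0.3,0,0,0,0,1],[3,0.3,0,0,0,0,1],[3,0.3,0,0,0,0,1],[3,0.3,0,0,0,0,1],[3,0.3,0,0,0,0,1]]'
python3 -m creep '[[2,0.2,0,0,0,0,1],[2,0.2,0,0,0,0,1],[2,0.2,0,0,0,0,1],[2,0.2,0,0,0,0,1],[2,0.2,0,0,0,0,1],[1.5,0.15,0,0,0,0,1],[1.5,0.15,0,0,0,0,1],[1.5,0.15,0,0,0,0,1],[1,0.1,0,0,0,0,1],[1,0.1,0,0,0,0,1]]'
```

```text
time_s: 25.02
ee_pos: [536.5, 105.3, 40.2]
orientation: [3.141, 0.004, 0.098]
wrist_force: [-9.1, -4.6, 5.1]
opening: 0.3
time_s: 25.85
ee_pos: [553.7, 107.0, 40.2]
orientation: [3.141, 0.002, 0.098]
wrist_force: [-6.7, -4.7, 1.4]
opening: 0.3
```

```bash
python3 -m creep '[[1,0.1,0,0,0,0,1],[1,0.1,0,0,0,0,1],[1,0.1,0,0,0,0,1],[1,0.1,0,0,0,0,1],[1,0.1,0,0,0,0,1],[0,0,0,0,0,0,1],[0,0,0,0,0,0,1],[0,0,0,0,0,0,1],[0,0,0,0,0,0,1],[0,0,0,0,0,0,1]]'
python3 -c "
from h import *
o=ctrl.get_obs();C=cam('wrist',o);w=vision.capture('wrist');cv2.imwrite('pics/w11.png',w);print(o['ee_pos'],o['wrist_force'])
m=mask(w,*BLUE,(60,200,600,420));n,l,s,c=cv2.connectedComponentsWithStats(m)
for i in range(1,n):
  if s[i,4]>100: print(s[i],cv2.minAreaRect(ray(C,pts(l==i),90).astype(np.float32)))"
```

```text
time_s: 26.68
ee_pos: [559.7, 108.1, 40.5]
orientation: [-3.141, -0.001, 0.098]
wrist_force: [-1.8, -2.3, -1.0]
opening: 0.4
[559.65139586 108.11390591  40.50661694] [-1.75861199 -2.31826678 -0.97616223]
[ 127  276  322   31 9234] ((574.1997680664062, 117.93640899658203), (12.394388198852539, 121.10802459716797), 5.619081974029541)
```

Force fell to 1.8 N, and the band is at its shut position. I push 2 mm further, then back off and look.

```bash
python3 -m creep '[[0.7,0.07,0,0,0,0,1],[0.7,0.07,0,0,0,0,1],[0.6,0.06,0,0,0,0,1],[0.5,0.05,0,0,0,0,1],[0,0,0,0,0,0,1],[0,0,0,0,0,0,1],[0,0,0,0,0,0,1],[0,0,0,0,0,0,1],[0,0,0,0,0,0,1],[0,0,0,0,0,0,1]]'
```

```text
time_s: 27.57
ee_pos: [561.8, 108.3, 40.5]
orientation: [-3.141, 0.0, 0.098]
wrist_force: [-5.1, -1.2, 1.0]
opening: 0.6
```

```bash
python3 -m creep '[[-1,-0.1,0,0,0,0,1],[-2,-0.2,0,0,0,0,1],[-4,-0.4,0,0,0,0,1],[-10,-1,0,0,0,0,1],[-15,-1.5,0,0,0,0,1],[-20,-2,10,0,0,0,1],[-20,-2,30,0,0,0,1],[-10,-1,40,0,0,0,1],[0,0,40,0,0,0,1],[0,0,20,0,0,0,1]]'
python3 -m creep '[[0,-30,0,0,0,0,1],[0,-30,0,0,0,0,1],[0,-30,0,0,0,0,1],[0,-30,0,0,0,0,1],[0,-30,0,0,0,0,1],[0,-30,0,0,0,0,1],[0,0,0,0,0,0,1],[0,0,0,0,0,0,1],[0,0,0,0,0,0,1],[0,0,0,0,0,0,1]]'
python3 - <<'E'
from h import *
t=vision.capture('top');s=vision.capture('scene');o=ctrl.get_obs();print(o['ee_pos'],o['wrist_force'])
t0=cv2.imread('pics/top0.png');C=cam('top')
cv2.imwrite('pics/t12.png',t)
p=ray(C,pts(mask(t,*BLUE,(240,180,310,290))),90);print('band',len(p),cv2.minAreaRect(p.astype(np.float32)))
p=ray(C,pts(mask(t,*ORG,(270,160,310,195))),114); print('key',cv2.minAreaRect(p.astype(np.float32)))
cv2.imwrite('pics/c12.png',np.hstack([cv2.resize(t[60:330,200:520],(400,338)),cv2.resize(s[150:420,150:470],(400,338))]))
E
```

```text
time_s: 28.4
ee_pos: [482.7, 100.0, 186.3]
orientation: [3.14, -0.011, 0.098]
wrist_force: [0.3, -0.2, 1.1]
opening: 0.2
time_s: 29.23
ee_pos: [480.2, -79.1, 180.6]
orientation: [3.142, -0.001, 0.099]
wrist_force: [-0.1, 0.2, -0.9]
opening: 0.3
[480.06845819 -78.98918643 180.49407127] [-0.13264176  0.51065891 -0.09688156]
band 268 ((573.8606567382812, 107.62601470947266), (15.642979621887207, 134.6007080078125), 5.582540035247803)
key ((626.02294921875, 69.26947784423828), (34.0986213684082, 36.250492095947266), 0.9341237545013428)
```

View pics/c12.png

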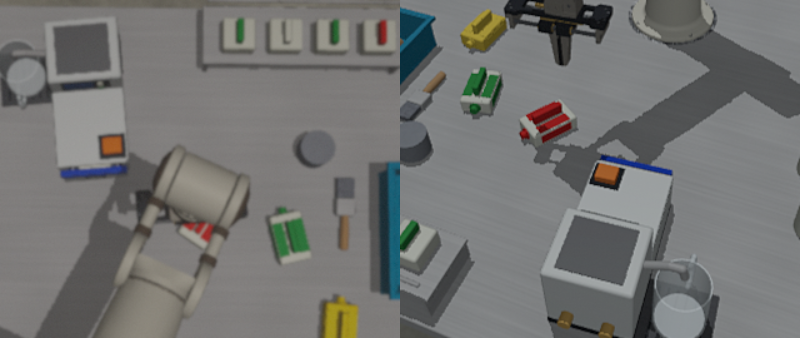

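The tray is shut and stays shut after the fingers have left. Its band is within 0.2 mm of where it started, the key is back up, and the red, green and tin are unmoved. I hand in.

```bash
python3 -c "
from station import ctrl
print(ctrl.hand_in())"
```

```text
the job is handed in; nothing more can be done
None
```

The blue cartridge is in the dosing unit and the tray is latched shut; I handed in at about 29 s of the 72 s allowed. I pressed the orange key and the tray sprang fully out. I then laid the cartridge in its pocket with the neck towards the machine and pushed the tray in slowly until it latched.

**Last checks:**
- **Tray:** after the fingers had left, the tray's blue band was back within about 0.3 mm of its starting place, and the key was up.
- **Cartridge:** I felt it reach the pocket floor before letting go. After release it lay squarely between the pocket walls.
- **Other things:** the red, green and yellow cartridges, the tin and the brush look unmoved in the last picture. In the top view the arm partly hid the red one, so I judged it from the scene view. The two bottles were mostly or wholly outside that crop, but the arm never went near them.
- **Forces:** the highest I read was about 10 N, while pushing the tray over its latch.

**What disagreed:** the finger tips sit about 30 mm above the reported TCP, seen in the key contact height and in the wrist picture. I found this while pressing the key and allowed for it in the grasp, the placing and the push. I did not hear or measure the click itself; the latch is inferred from the force dropping and the tray staying shut.

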